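# Unlock the spent-cell box and slide its hatch open

## Task

Open the locked green box for spent battery cells: take the yellow key from its wooden stand, put it fully home in the brass-framed keyway and turn it clockwise as far as it goes to draw the hidden bolt. Then push the orange rib to slide the hatch all the way open, and leave the key in the lock, fully home and still turned. Leave the red and blue keys in their stands.

Things in the scene. Friction and masses are not known exactly. Their poses are not given: they have to be found in the camera images.
- key_yellow_grip (a point): Centre of the yellow plastic bow of the right key, loose, upright in the slot of its stand. Bow 36 mm wide along this point's x, 12 thick along y, 36 tall along z. Below: a neck 10 mm thick, then a round collar 26 mm across, 4 tall, its underside 29.5 mm below this point. The collar rests on the stand: lift straight up. Same under a half turn about z. About 60 g (varies)
- key_yellow_tip (a point): Lower end of the yellow key, on its axis 52 mm below the centre of the bow; same axes. From here up: tip 14 x 3 mm and 3 tall, flat steel bit 18 mm wide along x, 5 thick along y, to 12 mm up, 5 mm round shaft to 22.5 mm up, where the collar begins
- holder_yellow: Fixed wooden key stand of the yellow key: block 60 mm along its x, 50 along y, 28 tall, origin under its centre, slot 27 x 8 mm along y, right through. Three such stands are in a row along the bench's y, each at its own angle, about 90 mm apart in y; which key is at which place varies
- key_red_grip (a point): Centre of the red bow of a wrong key: same shape, but its bit is 24 mm wide and does not enter the keyway. Stays in its stand
- key_blue_grip (a point): Centre of the blue bow of another wrong key, as the red one. Stays in its stand
- cellbox: Fixed green steel box 160 mm along its x, 280 mm along its y, 100 mm tall; origin under its centre. Lock at its -y end, hatch in the middle, flat fixed roof (90 mm high) at its +y end. Nothing stands above 101 mm but the rib of the hatch (to 124 mm) and the key
- keyway (a point): Centre of the keyway's mouth in the flat box top, framed in brass, 100 mm above the bench; axes as the box. Fixed slot 20.5 mm long along x, 7.5 wide along y, 2 mm chamfer. The key goes straight down 22.5 mm till its collar lies on the top; only there is its bit below the 8 mm top plate and free to turn. Once turned it cannot be pulled out
- lock (a joint): Turn of the lock barrel under the keyway, rad: 0 shut, grows clockwise seen from above, stop at 1.3. The key has up to about 0.15 rad of play in the barrel, so it is turned about 1.45 rad to reach the stop. Stiff by about 0.06 N m; stays where it is left. The bolt frees the hatch beyond about 0.85
- hatch_rib (a point): Centre of the orange rib of the aluminium hatch: 90 mm along the box's x, 8 mm thick along y, 28 mm tall; it stands on the hatch plate, whose top is 14 mm below this point and 96 mm above the bench. Axes as the box. With the hatch shut it is 100 mm from the keyway along the box's +y
- hatch (a joint): Slide of the hatch along the box's +y, m: 0 shut, stop at 0.090. Held by the bolt until the lock is turned; then it slides at about 3 N and stays where it is left
There are look-alikes about, which are no part of the job. There is more than one size of the part that bears key_yellow_grip; the job needs the smallest.

How it is judged:
On the way, in this order (a step that is already met when the one before it is completed fails the run):
1. the yellow key is fully home in the keyway (horizontal distance between key_yellow_grip and keyway below 0.006 m and z of key_yellow_grip in the frame of keyway below 0.032 m), for 0.2 s.
2. the yellow key, home, has turned the lock clockwise to its stop (all of step 1 and value of joint lock above 1.1 rad), for 0.1 s.
3. the hatch is slid open (value of joint hatch above 0.08 m), for 0.1 s.
At the end, for the whole second after the job is handed in: Hatch open over 80 of its 90 mm; lock turned over 1.1 of 1.3 rad; yellow key still in the keyway, fully home (within 2.5 mm of full depth, 6 mm of centre), leaning under 0.12 rad; red and blue keys in their stands within 20 mm of their start (all of step 2 and value of joint hatch above 0.08 m and angle between key_yellow_grip's own z axis and vertical below 0.12 rad); the robot touches nothing.
It fails at once if the red or blue key is taken or knocked out of its slot (distance of any of key_red_grip, key_blue_grip from where it was at the start of the episode above 0.02 m).
It also fails if it takes over 67 s, if anything falls off the work surface, if the arm or the gripper's body presses on something with over 40 N, if the wrist force passes 120 N, or if a joint passes its speed limit or range.

## Robot

A 7-joint arm with a two-finger parallel gripper is mounted at the origin on the work surface. World frame = base frame: x ahead of the robot, y to its left, z up, the work surface at z = 0. Lengths are in m, angles in rad, forces in N, time in s.
With the tool pointing down it reaches from about 0.425 to 0.875 m from the base axis. Payload 4.7 kg.
Tool frame: the origin (TCP) lies midway between the tips of the shut fingers; the grasp point (between the pads) lies 19 mm behind it; z points along the fingers, y is the direction in which the jaws open and shut (so a half turn about z gives the same grasp; the last joint's range is limited). The gripper opens to 87 mm and grips with 3 to 60 N. Pads are 19 mm wide; open, the fingers measure 117 mm over their backs; the gripper's body (75 mm by 190 mm) begins 51 mm behind the grasp point.
Start: joints at [1.245, 0.321, -0.07, 1.45, 0.023, 1.371, -0.057], TCP at [0.217, -0.613, 0.223] pointing down, gripper open.
Joint ranges: [-2.86, 2.86], [-0.3, 2.09], [-1.38, 1.24], [0.06, 2.45], [-1.56, 4.7], [0.09, 2.05], [-2.69, 2.69]. Speed limits (rad/s): [2.57, 2.57, 3.14, 3.14, 3.14, 3.14, 3.14].

## Interface

Orientations are given as a rotation vector (axis times angle).
In Python, from bench import * gives the robot as it stands. The module is installed in compiled form; this text tells all that it offers.
- The arm moves only by the tool play_rows, never from a script. Its argument "series" is one flat list of numbers, 7 for each row, row after row: the opening in per cent of the stroke, from 0 (shut) to 100 (fully open), then the shift along the tool's x, y, z in m, then the turn, a rotation vector about the tool's x, y, z in degrees. In form: [fingers, tx, ty, tz, rx, ry, rz, fingers, tx, ty, tz, rx, ry, rz, ...]. A call has 1 to 10 rows; each row is the pose to reach, as a shift and turn from the pose commanded when the call began, along the tool's axes at that moment; what a row does not reach only later rows make up. A row lasts 1/12 s, in which the tool goes at most 41.7 mm and 7.16 degrees, less where a joint would pass 70% of its speed; a pose out of reach is approached as far as the arm can. A call with a gripper value outside its range is refused whole. The fingers move at their own pace and stop on an object; "force" is the grip in N (left out, the last holds). Time passes only in rows, so rows that repeat a pose let the fingers close. It gives the time, the measured TCP pose, the force and the opening at its end, in the units of the state.
- get_state(): the state, without advancing time (a new reading comes with each control period).
- get_image(name): name is "scene" or "top" or "wrist"; returns a dict with "frame" (420x560x3 uint8, red, green, blue), "fx", "fy", "cx", "cy" (pixels), "D" ([k1, k2, p1, p2, k3] as OpenCV has them; the pictures are not rectified), "R" (3x3) and "t" (3): a world point X has camera coordinates R X + t. Camera axes: x right, y down, z forward; pixel columns grow to the right and rows downward; lengths in m; the calibration is good to about 2 mm. A picture is of the moment at which its call begins. There is no depth.
- close_job(): hands the job in, once; it reports no verdict.
The state is a dict: "time": time; "joint_positions": joint angles; "qd": joint speeds; "joint_torque": joint torques, N m; "position": TCP position; "tool_rot": TCP orientation; "ft_force": force on the tool from outside, world axes, zero at the start; "torque": the same for the moment, N m; "grip_width": opening from 0.0 (shut) to 1.0 (fully open).
Only numpy, scipy, OpenCV 4.12 (cv2) and the standard library are available. Lean on these libraries where they do the work, as an engineer would, in place of code of your own. Each camera call takes 0.05 s, during which the arm holds its last target.

## Working session

There is one attempt and no reset: what is moved stays moved. The work goes in short steps, Python scripts to look and compute and a tool call to move; the robot and the scene stay as the last step left them, time stands still between calls to the robot, and variables do not carry over. Pictures are saved under pics/ and viewed, and the job is handed in when it is done.

Besides the shell and the picture viewer there is one more tool, called after "Emit:" by a JSON object that holds its "method" and its "body", one argument or row to a line. play_rows: Moves the arm, as the interface text tells. Its arguments: {"type":"object","properties":{"series":{"type":"array"},"force":{"type":"number"}},"required":["series"]}

```bash
mkdir -p pics
python3 - <<'E'
from bench import *
import cv2
print(get_state())
for n in ["scene","top","wrist"]:
    d=get_image(n); cv2.imwrite(f"pics/{n}0.png",d["frame"][:,:,::-1])
    print(n,d["fx"],d["fy"],d["cx"],d["cy"],d["D"],d["R"],d["t"])
E
```

```text
{'time': 0.0, 'joint_positions': array([ 1.24511073,  0.32182601, -0.07009582,  1.45165588,  0.02259859,
        1.37078728, -0.05691651]), 'qd': array([ 0.00066058, -0.00042257, -0.00010602, -0.00100712, -0.00232188,
        0.00113832, -0.00077279]), 'joint_torque': array([ 1.10350327e-04, -4.91287351e+01, -4.03740825e-01, -3.12528241e+01,
       -6.37660269e-02,  4.36730019e-02,  1.88500258e-04]), 'position': array([ 0.21641457, -0.61233955,  0.22146924]), 'tool_rot': array([-3.09453866e+00, -5.30895200e-01,  6.43343572e-04]), 'ft_force': array([0.40410209, 0.70694863, 0.8537851 ]), 'torque': array([-0.00950164, -0.00283244,  0.013309  ]), 'grip_width': 1.000432184682165}
scene 407.71902136199725 407.71902136199725 276.28608484712606 217.79964032607495 [-0.00106826  0.          0.          0.          0.        ] [[ 0.81831993  0.57472295 -0.00678431]
 [ 0.38212632 -0.55283234 -0.74051055]
 [-0.429339    0.60338208 -0.67201048]] [-0.34568809 -0.19761178  1.03414366]
top 481.06399846126294 481.06399846126294 284.0534744165428 202.5173845182412 [-0.01333492  0.          0.          0.          0.        ] [[-0.02911284 -0.99956675  0.00433177]
 [-0.97968089  0.0276728  -0.19864433]
 [ 0.1984384  -0.01002685 -0.98006207]] [-0.09227662  0.53970287  0.87905598]
wrist 376.6048049636154 376.6048049636154 274.50872432040006 209.2007563435323 [-0.08031079  0.          0.          0.          0.        ] [[ 0.33328674 -0.94282361 -0.00189584]
 [-0.90456327 -0.3203275   0.281346  ]
 [-0.26586694 -0.09205399 -0.95960452]] [-0.65002068 -0.03428922  0.39199619]
```

View pics/scene0.png

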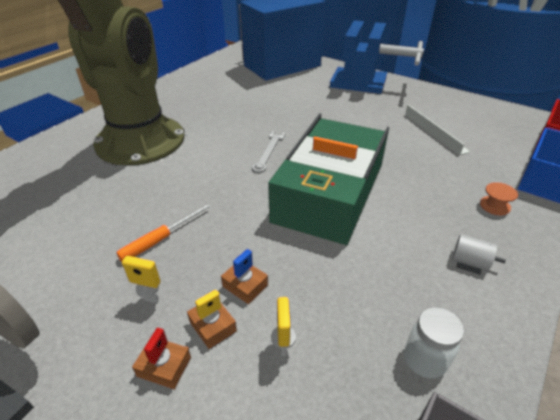

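View pics/top0.png

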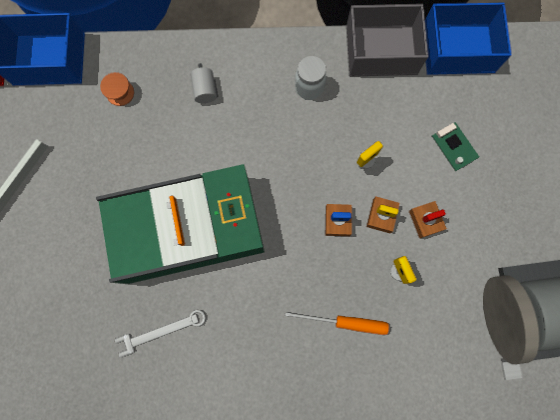

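View pics/wrist0.png

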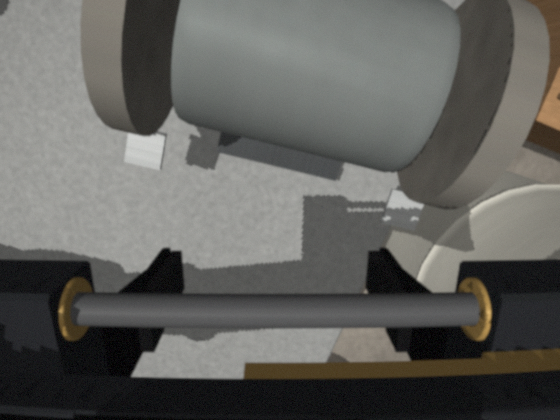

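```bash
cat > h.py <<'E'
from bench import *
import numpy as np, cv2
from scipy.spatial.transform import Rotation as Rot
def cam(n):
    d=get_image(n); d["K"]=np.array([[d["fx"],0,d["cx"]],[0,d["fy"],d["cy"]],[0,0,1.]]); d["D"]=np.array(d["D"],float);d["R"]=np.array(d["R"]);d["t"]=np.array(d["t"]); return d
def proj(d,X):
    return cv2.projectPoints(np.array(X,float).reshape(-1,3),cv2.Rodrigues(d["R"])[0],d["t"],d["K"],d["D"])[0].reshape(-1,2)
def ray(d,uv):
    p=cv2.undistortPoints(np.array(uv,float).reshape(-1,1,2),d["K"],d["D"]).reshape(-1,2)
    r=np.c_[p,np.ones(len(p))]@d["R"]; return -d["R"].T@d["t"], r/np.linalg.norm(r,axis=1)[:,None]
def onz(d,uv,z):
    c,r=ray(d,uv); z=np.broadcast_to(z,len(r)); return c+r*((z-c[2])/r[:,2])[:,None]
def tri(ds,uvs):
    A=np.zeros((3,3));b=np.zeros(3);
    L=[]
    for d,uv in zip(ds,uvs):
        c,r=ray(d,[uv]);P=np.eye(3)-np.outer(r[0],r[0]);A+=P;b+=P@c;L.append((c,P))
    X=np.linalg.solve(A,b); return X,[np.linalg.norm(P@(X-c)) for c,P in L]
def crop(d,x0,y0,x1,y1,s,name):
    cv2.imwrite(name,cv2.resize(d["frame"][y0:y1,x0:x1,::-1],None,fx=s,fy=s,interpolation=cv2.INTER_CUBIC))
E
python3 - <<'E'
from h import *
t=cam("top");s=cam("scene");w=cam("wrist")
crop(t,310,130,460,290,4.5 if 0 else 3.7,"pics/t1.png")
crop(s,110,240,310,400,4,"pics/s1.png")
crop(t,90,150,290,290,4,"pics/t2.png")
for d in (t,s,w): print(-d["R"].T@d["t"])
print(tri([t,s],[(525,358),(0,350)]))
print(onz(t,[(490,280),(525,358),(558,350)],.1))
E
```

```text
[ 0.35161169 -0.09835757  0.96913806]
[ 0.80239432 -0.53455505  0.54627652]
[ 0.28989215 -0.58786106  0.3850563 ]
(array([ 0.24380691, -0.53902078, -0.01081998]), [np.float64(0.03427902918721096), np.float64(0.034279029187211)])
[[ 0.37544477 -0.47230933  0.1       ]
 [ 0.23957218 -0.518664    0.1       ]
 [ 0.25097507 -0.57854418  0.1       ]]
```

View pics/t1.png

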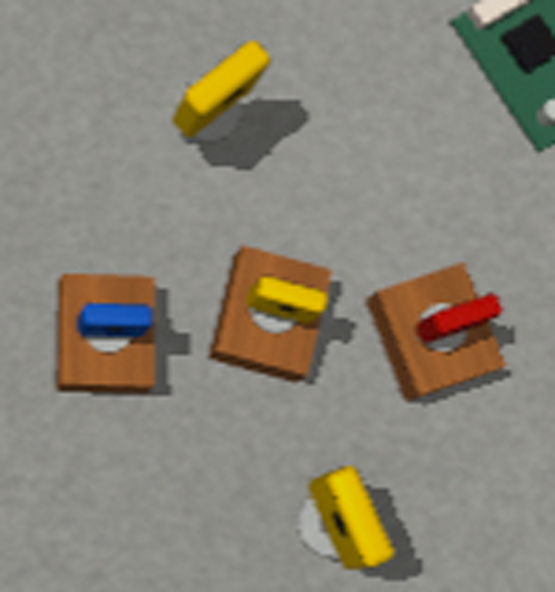

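View pics/s1.png

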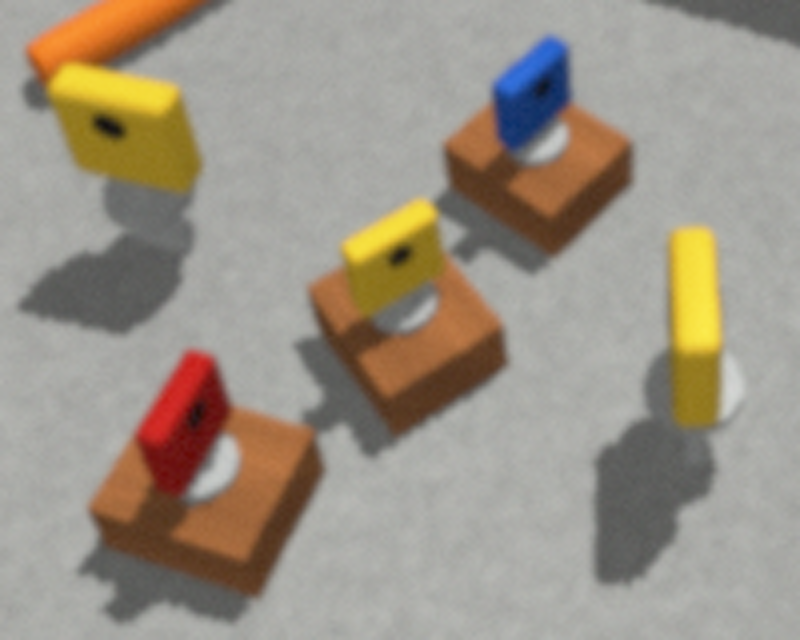

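View pics/t2.png

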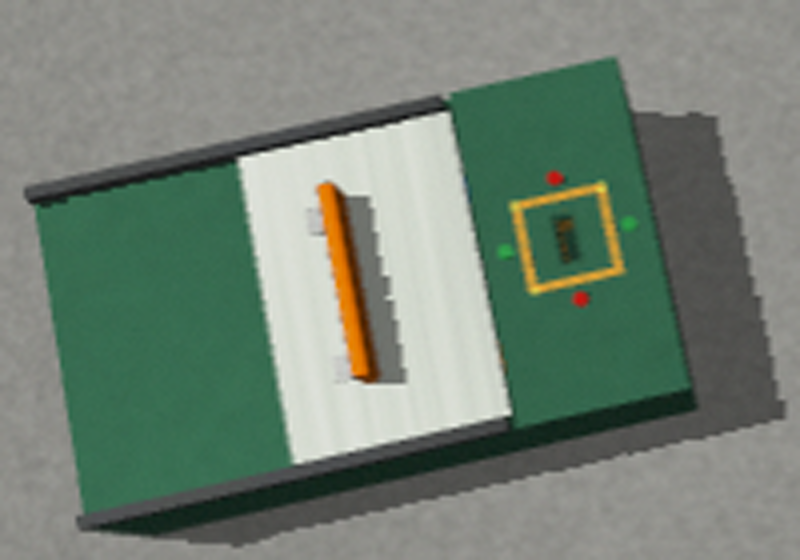

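Run:
```python
from h import *
t=cam("top");s=cam("scene");w=cam("wrist")
print(tri([t,w],[(520,362),(145,134)]))
print(tri([t,w],[(512,370),(145,150)]))
print(tri([t,w],[(560,345),(400,170)]))
s_=[];
# red bow etc
print("grip y",tri([t,s],[(388.3,211.3),(208,305)]))
f=lambda a,b,sc,pts:[(a+x/sc,b+y/sc) for x,y in pts]
T=f(310,130,3.7,[(290,300),(272,318)])
```

```text
(array([ 0.23482917, -0.50575346,  0.10679301]), [np.float64(0.0006868239731960378), np.float64(0.0006868239731960165)])
(array([ 0.21794075, -0.50164187,  0.0819348 ]), [np.float64(0.00022993471051651102), np.float64(0.00022993471051656632)])
(array([ 0.2188447 , -0.90968856, -0.47421768]), [np.float64(0.02145267200130438), np.float64(0.021452672001304338)])
grip y (array([ 0.51482557, -0.30669552,  0.05695895]), [np.float64(0.002245521544017732), np.float64(0.002245521544017768)])
```

```bash
cat >> h.py <<'E'
from scipy.optimize import minimize, least_squares
from scipy import ndimage as ni
def hull(d,P,S=4):
    m=np.zeros((420*S,560*S),np.uint8)
    uv=proj(d,P); h=cv2.convexHull(np.float32(uv))
    cv2.fillConvexPoly(m,np.int32(np.round(((h+.5)*S-.5)*16)),1,shift=4)
    return m.reshape(420,S,560,S).mean((1,3))
def boxpts(c,yaw,sz):
    R=Rot.from_euler('z',yaw).as_matrix()
    g=np.array([[a,b,e] for a in(-.5,.5) for b in(-.5,.5) for e in(-.5,.5)])*sz
    return np.array(c)+g@R.T
def ymask(d,r):
    f=d["frame"].astype(float);h=cv2.cvtColor(d["frame"],cv2.COLOR_RGB2HSV)
    m=((h[...,0]>20)&(h[...,0]<35)&(h[...,1]>130)).astype(np.uint8)
    o=np.zeros_like(m);x0,y0,x1,y1=r;o[y0:y1,x0:x1]=m[y0:y1,x0:x1]
    o=cv2.morphologyEx(o,cv2.MORPH_CLOSE,np.ones((5,5),np.uint8))
    return o.astype(float)
def fitbox(views,x0,sz,z):
    def cost(p):
        return sum(((hull(d,boxpts([p[0]/100,p[1]/100,z],p[2],sz))-m)**2).sum()/m.sum() for d,m in views)
    r=minimize(cost,[x0[0]*100,x0[1]*100,x0[2]],method='Nelder-Mead',options=dict(initial_simplex=np.array([[0,0,0],[.8,0,0],[0,.8,0],[0,0,.3]])+[x0[0]*100,x0[1]*100,x0[2]],xatol=.002,fatol=1e-4))
    return r.x[0]/100,r.x[1]/100,r.x[2],r.fun
E
python3 - <<'E'
from h import *
t=cam("top");s=cam("scene")
mt=ymask(t,(370,195,405,225));ms=ymask(s,(190,285,228,325))
print(mt.sum(),ms.sum())
sz=[.036,.012,.036]
for y0 in(-1.3,-1.8):
  print(fitbox([(t,mt),(s,ms)],(.515,-.307,y0),sz,.0575),fitbox([(t,mt)],(.515,-.307,y0),sz,.0575),fitbox([(s,ms)],(.515,-.307,y0),sz,.0575))
# box: top corners at z .1 in top view crop
f=lambda a,b,sc,pts:[(a+x/sc-.4,b+y/sc-.4) for x,y in pts]
T=f(90,150,4,[(616,58),(692,390),(512,185),(602,183),(624,272),(533,292),(556,178),(582,299),(505,251),(629,224)])
P=onz(t,T,.1);print(P.round(4))
kc=P[2:6].mean(0);print("keyway",kc,P[6:8].mean(0),P[8:10].mean(0))
v=P[0]-P[1];print("len",np.linalg.norm(v),np.degrees(np.arctan2(v[1],v[0])))
v=P[8]-P[9];print(np.degrees(np.arctan2(v[1],v[0]))-90)
v=P[6]-P[7];print(np.degrees(np.arctan2(v[1],v[0])))
R_=onz(t,f(90,150,4,[(325,185),(365,378)]),.124);print("rib",R_,np.linalg.norm(R_[0]-R_[1]));v=R_[0]-R_[1];print(np.degrees(np.arctan2(v[1],v[0])))
E
```

```text
183.0 451.0
(np.float64(0.5147816173710467), np.float64(-0.30518516988143435), np.float64(-1.7618545614040926), np.float64(0.41097135956223574)) (np.float64(0.5146967741750949), np.float64(-0.3059271269386372), np.float64(-1.7947820197215154), np.float64(0.13953637295081966)) (np.float64(0.5154961122071358), np.float64(-0.30317912119222873), np.float64(-1.5927494840594276), np.float64(0.23021757206208426))
(np.float64(0.514507576253587), np.float64(-0.30513930015927737), np.float64(-1.812383808699165), np.float64(0.4139795786230962)) (np.float64(0.5146877528245433), np.float64(-0.3060280950276877), np.float64(-1.7933683082312557), np.float64(0.13921618852459017)) (np.float64(0.5153844850684262), np.float64(-0.3027657962834757), np.float64(-1.6327378100668304), np.float64(0.22875381097560976))
[[ 0.6031 -0.0336  0.1   ]
 [ 0.4464 -0.0661  0.1   ]
 [ 0.5436  0.0151  0.1   ]
 [ 0.5434 -0.0264  0.1   ]
 [ 0.5014 -0.036   0.1   ]
 [ 0.4933  0.0056  0.1   ]
 [ 0.5464 -0.0052  0.1   ]
 [ 0.4895 -0.0167  0.1   ]
 [ 0.5127  0.0184  0.1   ]
 [ 0.5237 -0.0386  0.1   ]]
keyway [ 0.52043733 -0.01041971  0.1       ] [ 0.51790774 -0.01095008  0.1       ] [ 0.5182292  -0.01011328  0.1       ]
len 0.16003792472539685 11.687899312439432
10.931961193584584
11.431946038102797
rib [[0.54069557 0.09599464 0.124     ]
 [0.45316752 0.0768711  0.124     ]] 0.08959279800000285
12.324583490356224
```

Candidates for the key: the loose yellow one at top px (370,154), the yellow one in the stand at (388,211), and the loose yellow one at (405,270). The two loose ones are bigger and stand on the bare bench. The close crop shows the one in the wooden stand is smallest, at about (0.515, -0.306), so I choose that one. The first move goes up to clear the grey drum.

Emit:
{"method": "play_rows", "body": {
  "series": [50,0,0,-0.04,0,0,0,50,0,0,-0.08,0,0,0,50,0,0,-0.11,0,0,0,50,0.03,-0.015,-0.11,0,0,-7,50,0.065,-0.03,-0.11,0,0,-14,50,0.1,-0.048,-0.11,0,0,-21,50,0.135,-0.066,-0.11,0,0,-28,50,0.17,-0.084,-0.11,0,0,-35,50,0.205,-0.1,-0.11,0,0,-42,50,0.24,-0.118,-0.11,0,0,-49],
  "force": 20
}}

```text
time: 1.38
position: [0.4046, -0.4202, 0.3329]
tool_rot: [2.591, 1.774, -0.0]
ft_force: [1.0, -0.8, 0.4]
grip_width: 0.504
```

```bash
cat >> h.py <<'E'
def tgt(xyz=None,yaw_y=None):
    "print shift/turn in tool axes to reach world TCP xyz and tool-down with tool y at yaw_y deg"
    s=get_state();R=Rot.from_rotvec(s["tool_rot"]);p=s["position"]
    y=R.as_matrix()[:,1];z=R.as_matrix()[:,2]
    print("t",s["time"],"p",p.round(4),"yawy",np.degrees(np.arctan2(y[1],y[0])).round(2),"z",z.round(4),"F",s["ft_force"].round(1),"g",round(s["grip_width"],3),"q",np.degrees(s["joint_positions"]).round(0))
    if xyz is not None: print("shift",R.inv().apply(np.array(xyz)-p).round(4))
    if yaw_y is not None:
        a=np.radians(yaw_y);Y=np.array([np.cos(a),np.sin(a),0]);Z=np.array([0,0,-1.]);X=np.cross(Y,Z)
        print("turn",(R.inv()*Rot.from_matrix(np.c_[X,Y,Z])).as_rotvec(degrees=True).round(2))
E
python3 - <<'E'
from h import *
tgt([.515,-.306,.2],-12.6)
E
```

```text
t 1.3833 p [ 0.4046 -0.4202  0.3329] yawy -21.2 z [ 4.e-04 -9.e-04 -1.e+00] F [ 1.  -0.8  0.4] g 0.504 q [ 59.   9. -18.  82.   3.  89.  20.]
shift [0.1465 0.0615 0.1328]
turn [ 0.04  0.05 -8.6 ]
```

Emit:
{"method": "play_rows", "body": {
  "series": [50,0.036,0.015,0.0,0,0,-4.5,50,0.073,0.031,0.01,0,0,-8.6,50,0.11,0.046,0.04,0,0,-8.6,50,0.1465,0.0615,0.07,0,0,-8.6,50,0.1465,0.0615,0.1,0,0,-8.6,50,0.1465,0.0615,0.133,0,0,-8.6,50,0.1465,0.0615,0.133,0,0,-8.6,50,0.1465,0.0615,0.133,0,0,-8.6]
}}

```text
time: 2.05
position: [0.5133, -0.3079, 0.1984]
tool_rot: [-2.455, -1.955, 0.003]
ft_force: [1.1, -0.9, 0.7]
grip_width: 0.501
```

Run:
```python
from h import *
w=cam("wrist");cv2.imwrite("pics/w1.png",w["frame"][:,:,::-1])
tgt([.515,-.306,.0415],-12.6)
print(proj(w,boxpts([.515,-.306,.0575],np.radians(77.4),[.036,.012,.036])).round(0).tolist())
```

```text
t 2.1 p [ 0.5145 -0.3089  0.2008] yawy -13.0 z [ 4.e-04 -8.e-04 -1.e+00] F [ 1.3 -0.7  0.3] g 0.497 q [ 49.  15. -24.  92.   6.  75.  11.]
shift [ 0.0031 -0.0002  0.1593]
turn [ 0.03  0.04 -0.4 ]
[[283.0, 207.0], [284.0, 220.0], [269.0, 207.0], [268.0, 220.0], [283.0, 167.0], [284.0, 175.0], [269.0, 167.0], [268.0, 175.0]]
```

View pics/w1.png

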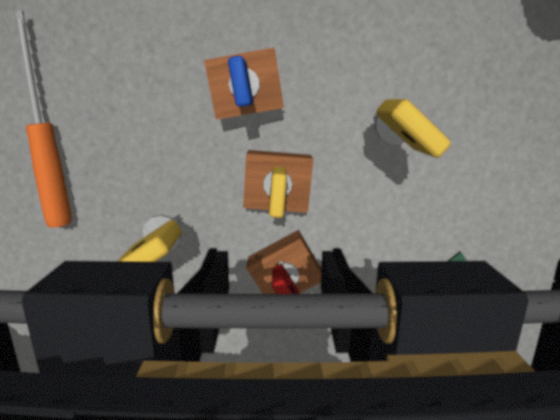

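Run:
```python
from h import *
w=cam("wrist");t=cam("top")
crop(w,230,140,330,230,6,"pics/w1c.png")
m=ymask(w,(255,155,300,225));print(m.sum())
print(fitbox([(w,m)],(.515,-.306,np.radians(77.4)),[.036,.012,.036],.0575))
# stand top outline
h=cv2.cvtColor(w["frame"],cv2.COLOR_RGB2HSV)
```

```text
668.0
(np.float64(0.5162456974839125), np.float64(-0.30587197301334146), np.float64(1.274664613396363), np.float64(0.16971135853293412))
```

View pics/w1c.png

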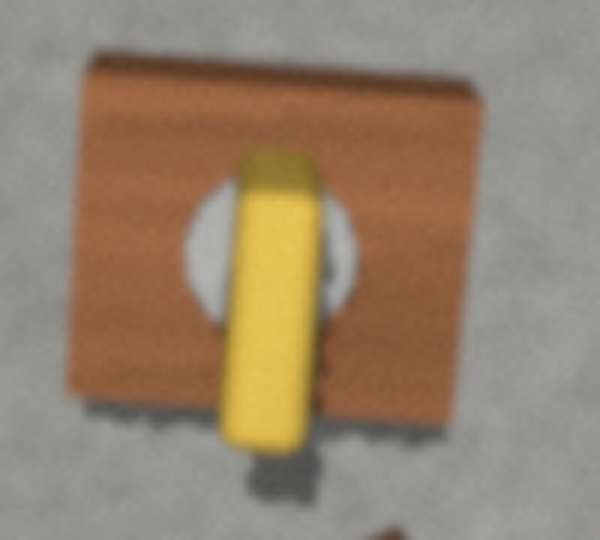

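Emit:
{"method": "play_rows", "body": {
  "series": [40,0.003,0.001,0.02,0,0,-4,40,0.003,0.001,0.06,0,0,-4,40,0.003,0.001,0.1,0,0,-4,40,0.003,0.001,0.12,0,0,-4,40,0.003,0.001,0.13,0,0,-4,40,0.003,0.001,0.13,0,0,-4]
}}

```text
time: 2.7
position: [0.5156, -0.3059, 0.0691]
tool_rot: [-2.388, -2.04, 0.001]
ft_force: [-0.5, 0.1, 0.5]
grip_width: 0.402
```

Run:
```python
from h import *
w=cam("wrist");s=cam("scene")
tgt([.516,-.306,.0415],-16.8)
crop(w,160,120,400,300,3.3,"pics/w2.png");crop(s,130,200,310,350,4,"pics/s2.png")
```

```text
t 2.8 p [ 0.5177 -0.3065  0.0721] yawy -8.97 z [ 0.0033 -0.0021 -1.    ] F [-0.  -0.4  0.8] g 0.398 q [ 48.  21. -24. 100.  10.  61.  12.]
shift [ 0.0003 -0.0019  0.0305]
turn [0.21 0.08 7.83]
```

View pics/w2.png

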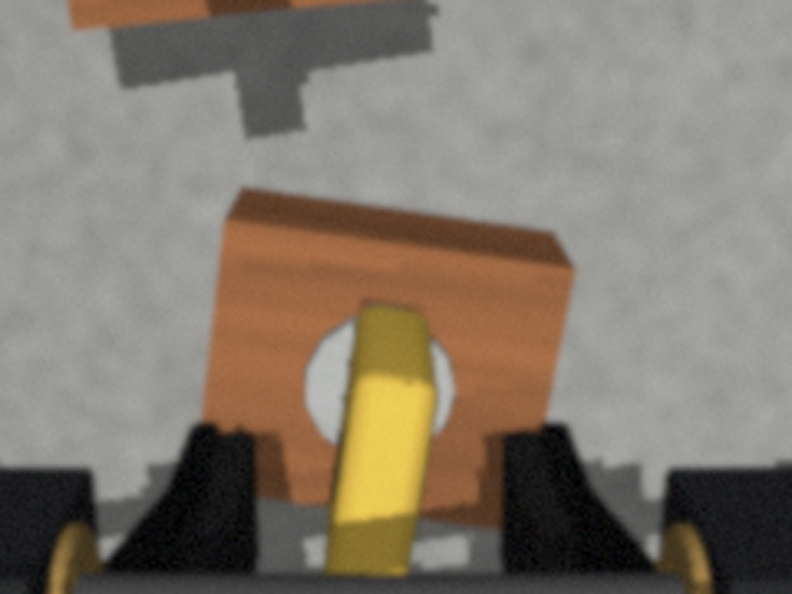

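View pics/s2.png

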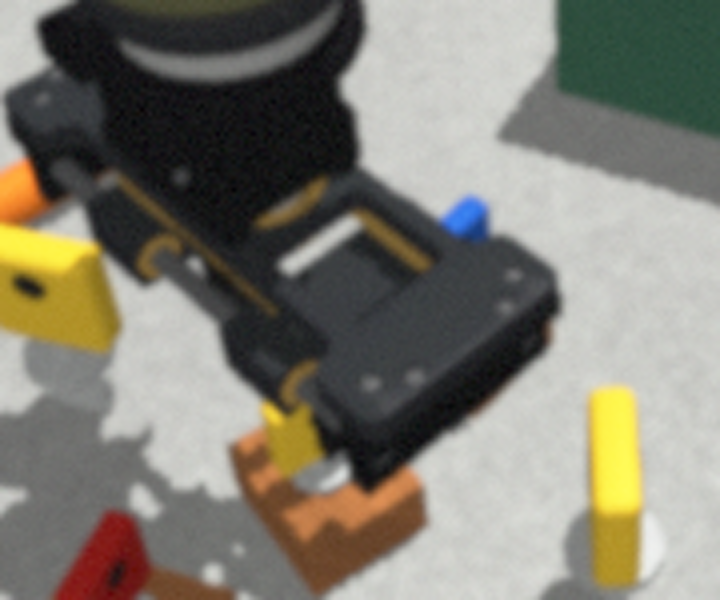

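Emit:
{"method": "play_rows", "body": {
  "series": [40,0,-0.0015,0,0.2,0.1,7,40,0,-0.0015,0,0.2,0.1,7,40,0,-0.0015,0.01,0.2,0.1,7,40,0,-0.0015,0.02,0.2,0.1,7,40,0,-0.0015,0.03,0.2,0.1,7,40,0,-0.0015,0.03,0.2,0.1,7,40,0,-0.0015,0.03,0.2,0.1,7]
}}

```text
time: 3.38
position: [0.5138, -0.3045, 0.0382]
tool_rot: [-2.502, -1.889, 0.003]
ft_force: [0.1, -0.1, -1.5]
grip_width: 0.398
```

Run:
```python
from h import *
w=cam("wrist")
tgt([.516,-.306,.0415],-16.8)
crop(w,160,120,400,300,3.3,"pics/w3.png")
```

```text
t 3.4333 p [ 0.5144 -0.3047  0.0389] yawy -15.89 z [-0.004   0.0032 -1.    ] F [0.8 0.1 0.5] g 0.397 q [ 47.  23. -22. 101.  10.  58.   5.]
shift [-0.0008  0.0019 -0.0026]
turn [-0.27 -0.11  0.91]
```

View pics/w3.png

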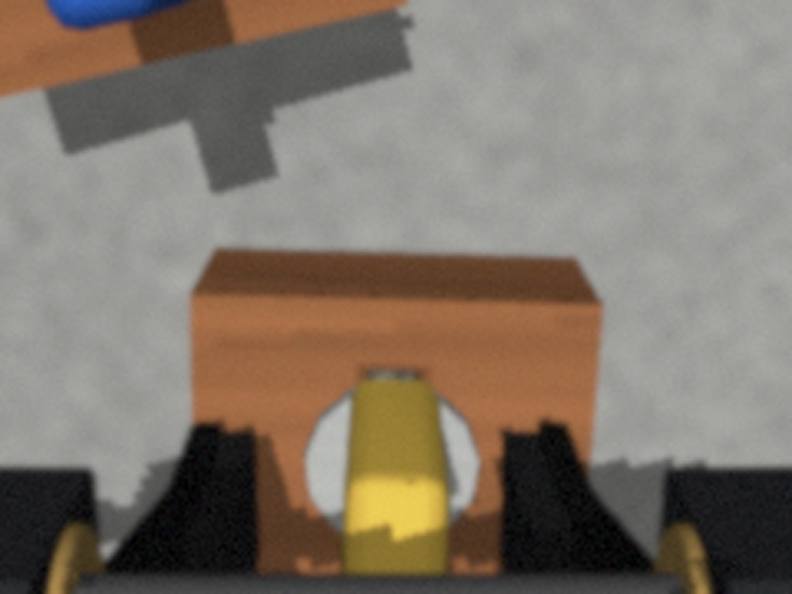

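Emit:
{"method": "play_rows", "body": {
  "series": [40,-0.0005,0.0015,-0.003,-0.3,-0.1,1,40,-0.0005,0.0015,-0.003,-0.3,-0.1,1,5,-0.0005,0.0015,-0.003,-0.3,-0.1,1,5,-0.0005,0.0015,-0.003,-0.3,-0.1,1,5,-0.0005,0.0015,-0.003,-0.3,-0.1,1,5,-0.0005,0.0015,-0.003,-0.3,-0.1,1,5,-0.0005,0.0015,-0.003,-0.3,-0.1,1,5,-0.0005,0.0015,-0.003,-0.3,-0.1,1,5,-0.0005,0.0015,-0.003,-0.3,-0.1,1],
  "force": 30
}}

```text
time: 4.18
position: [0.516, -0.3059, 0.0426]
tool_rot: [2.523, 1.869, 0.001]
ft_force: [0.4, 0.0, 0.0]
grip_width: 0.131
```

Run:
```python
from h import *
tgt()
```

```text
t 4.1833 p [ 0.516  -0.3059  0.0426] yawy -16.93 z [ 1.4e-03 -8.0e-04 -1.0e+00] F [0.4 0.  0. ] g 0.131 q [ 47.  23. -22. 101.  10.  58.   4.]
```

Emit:
{"method": "play_rows", "body": {
  "series": [5,0,0,-0.01,0,0,0,5,0,0,-0.02,0,0,0,5,0,0,-0.035,0,0,0,5,0,0,-0.06,0,0,0,5,0,0,-0.09,0,0,0,5,0,0,-0.12,0,0,0,5,0,0,-0.15,0,0,0,5,0,0,-0.15,0,0,0,5,0,0,-0.15,0,0,0]
}}

```text
time: 4.93
position: [0.5173, -0.3064, 0.196]
tool_rot: [2.519, 1.866, 0.004]
ft_force: [-0.7, -0.4, -2.2]
grip_width: 0.134
```

Run:
```python
from h import *
s=cam("scene");t=cam("top")
tgt([.518,-.0105,.19],101.5-1.0)
cv2.imwrite("pics/s4.png",s["frame"][:,:,::-1])
```

```text
t 5.0333 p [ 0.5154 -0.3056  0.1923] yawy -16.93 z [ 9.e-04 -7.e-04 -1.e+00] F [-0.3 -0.5 -0.7] g 0.139 q [ 48.  15. -24.  92.   6.  74.   7.]
shift [ 0.2831 -0.0834  0.0022]
turn [ 1.0000e-02  7.0000e-02 -1.1743e+02]
```

View pics/s4.png

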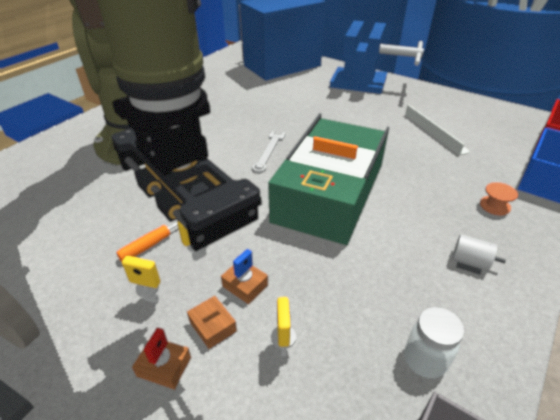

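Emit:
{"method": "play_rows", "body": {
  "series": [5,0.028,-0.008,0,0,0,-7,5,0.057,-0.017,0,0,0,-14,5,0.085,-0.025,0,0,0,-21,5,0.113,-0.033,0,0,0,-28,5,0.142,-0.042,0,0,0,-35,5,0.17,-0.05,0,0,0,-42,5,0.198,-0.058,0,0,0,-49,5,0.226,-0.067,0,0,0,-56,5,0.255,-0.075,0,0,0,-63,5,0.283,-0.083,0,0,0,-70]
}}

```text
time: 5.87
position: [0.5175, -0.0093, 0.1909]
tool_rot: [-0.986, -2.982, 0.001]
ft_force: [0.7, 0.3, -1.1]
grip_width: 0.135
```

Emit:
{"method": "play_rows", "body": {
  "series": [5,0,0,0,0,0,-7,5,0,0,0,0,0,-14,5,0,0,0,0,0,-21,5,0,0,0,0,0,-28,5,0,0,0,0,0,-35,5,0,0,0,0,0,-42,5,0,0,0,0,0,-48,5,0,0,0,0,0,-48,5,0,0,0,0,0,-48]
}}

```text
time: 6.62
position: [0.518, -0.0109, 0.1912]
tool_rot: [0.298, -3.127, 0.0]
ft_force: [0.5, -0.2, -0.6]
grip_width: 0.14
```

Run:
```python
from h import *
w=cam("wrist");s=cam("scene");t=cam("top")
tgt([.518,-.0105,.19],101.5)
cv2.imwrite("pics/w5.png",w["frame"][:,:,::-1])
crop(s,250,90,410,250,4,"pics/s5.png")
```

```text
t 6.7667 p [ 0.5185 -0.0109  0.1918] yawy 100.96 z [ 6.e-04 -5.e-04 -1.e+00] F [ 0.4 -0.9 -0.9] g 0.136 q [ 40.   6. -44. 103.   5.  73.  96.]
shift [0.0004 0.0004 0.0018]
turn [-0.04  0.03 -0.54]
```

View pics/w5.png

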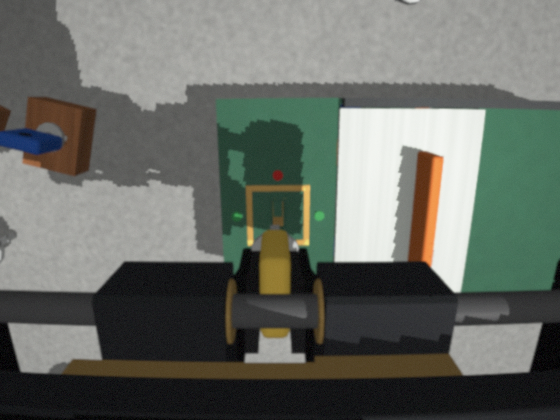

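View pics/s5.png

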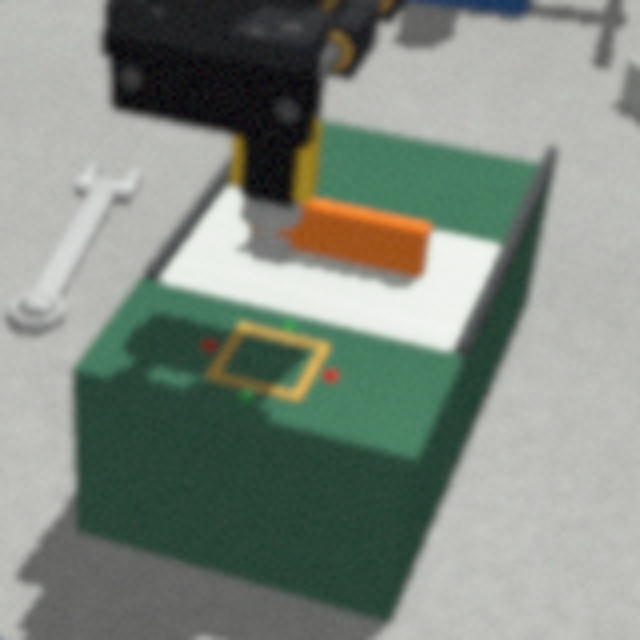

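Run:
```python
from h import *
w=cam("wrist")
crop(w,215,160,345,260,6,"pics/w6.png")
```

```text
(no output)
```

View pics/w6.png

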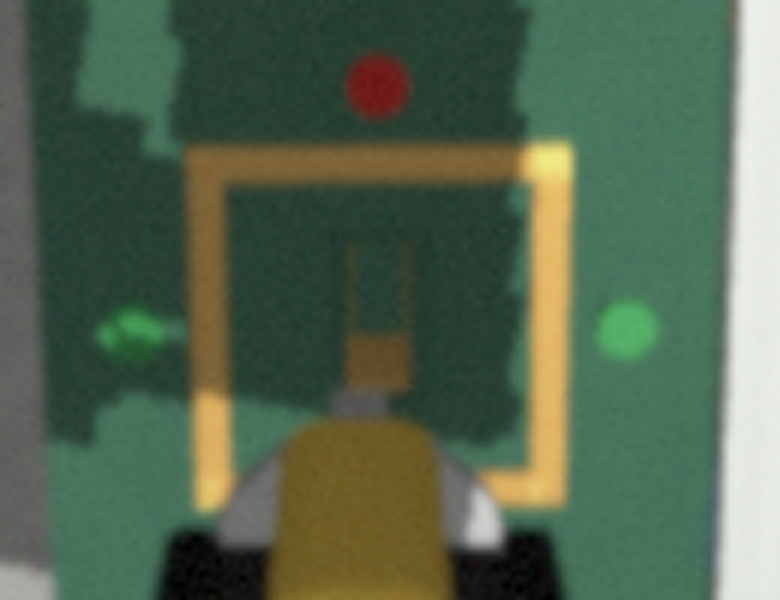

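Run:
```python
from h import *
w=cam("wrist")
f=lambda pts:[(215+x/6-.42,160+y/6-.42) for x,y in pts]
P=onz(w,f([(187,145),(573,143),(567,508),(197,510),(127,332),(628,330),(378,86),(348,290),(411,290)]),.1)
print(P.round(4).tolist());print("c",P[:4].mean(0),P[4:6].mean(0),"slot",P[7:].mean(0))
for a,b in((4,5),(0,1),(3,2)):
  v=P[b]-P[a];print(np.degrees(np.arctan2(v[1],v[0])))
for a,b in((0,3),(1,2)):
  v=P[a]-P[b];print(np.degrees(np.arctan2(v[1],v[0])),np.linalg.norm(v))
s=get_state();p=s["position"];R=Rot.from_rotvec(s["tool_rot"]).as_matrix()
g=p+R@np.array([0,0,0.0575-.0426]) *-1
print("grip",g)
g=p+np.array([0,0,.0149])
def loc(x,y,z):return g+R[:,0]*x+R[:,1]*y+np.array([0,0,z])
for x in(.009,-.009):
  for y in(-.0025,.0025):
    q=proj(w,[loc(x,y,-.049),loc(x,y,-.040),loc(2*x,y*2.4,.018),loc(2*x,y*2.4,-.018)]);print(x,y,((q-[215,160]+.42)*6).round(0).tolist())
a=np.linspace(0,6.28,13);print(((proj(w,[loc(.013*np.cos(b),.013*np.sin(b),-.0255) for b in a])-[215,160]+.42)*6).round(0).tolist())
```

```text
[[0.5025, -0.0352, 0.1], [0.4938, 0.0084, 0.1], [0.538, 0.0175, 0.1], [0.5468, -0.0264, 0.1], [0.5261, -0.0384, 0.1], [0.5146, 0.0197, 0.1], [0.4915, -0.0149, 0.1], [0.5161, -0.0137, 0.1], [0.5147, -0.0064, 0.1]]
c [ 0.52025554 -0.00892529  0.1       ] [ 0.52035289 -0.0093315   0.1       ] slot [ 0.5153613 -0.0100722  0.1      ]
101.23387191444098
101.30116274023365
101.32244631487154
-168.71582284353522 0.04511444449096364
-168.41230822063767 0.04509837624428459
grip [ 0.51864938 -0.01084822  0.20702484]
0.009 -0.0025 [[342.0, 403.0], [341.0, 436.0], [277.0, 614.0], [294.0, 423.0]]
0.009 0.0025 [[396.0, 403.0], [398.0, 436.0], [469.0, 614.0], [448.0, 423.0]]
-0.009 -0.0025 [[343.0, 583.0], [342.0, 623.0], [283.0, 1102.0], [298.0, 834.0]]
-0.009 0.0025 [[396.0, 583.0], [397.0, 623.0], [461.0, 1102.0], [443.0, 834.0]]
[[370.0, 450.0], [450.0, 470.0], [507.0, 524.0], [526.0, 596.0], [504.0, 668.0], [447.0, 719.0], [370.0, 737.0], [294.0, 719.0], [236.0, 668.0], [214.0, 597.0], [233.0, 525.0], [290.0, 470.0], [370.0, 450.0]]
```

Emit:
{"method": "play_rows", "body": {
  "series": [5,-0.0025,0.0022,0.0,0,0,0,5,-0.0025,0.0022,0.015,0,0,-0.3,5,-0.0025,0.0022,0.03,0,0,-0.3,5,-0.0025,0.0022,0.042,0,0,-0.3,5,-0.0025,0.0022,0.046,0,0,-0.3,5,-0.0025,0.0022,0.046,0,0,-0.3,5,-0.0025,0.0022,0.046,0,0,-0.3]
}}

```text
time: 7.45
position: [0.5211, -0.0081, 0.1465]
tool_rot: [-0.311, 3.125, -0.001]
ft_force: [0.3, 0.1, -0.3]
grip_width: 0.131
```

Run:
```python
from h import *
w=cam("wrist");s=cam("scene")
tgt([.5203,-.0091,.0852],101.3)
crop(w,215,160,345,260,6,"pics/w7.png")
crop(s,270,130,370,210,7,"pics/s7.png")
```

```text
t 7.55 p [ 0.5215 -0.0082  0.1471] yawy 101.36 z [ 2.8e-03 -9.0e-04 -1.0e+00] F [ 0.4 -0.  -0.2] g 0.133 q [ 39.   9. -44. 106.   7.  68.  94.]
shift [ 0.0016 -0.0005  0.0619]
turn [-0.08  0.15  0.06]
```

View pics/w7.png

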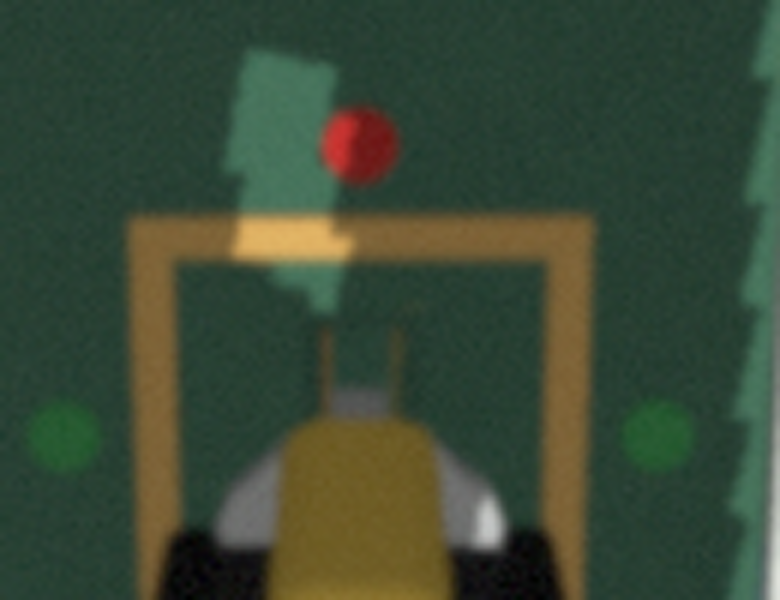

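View pics/s7.png

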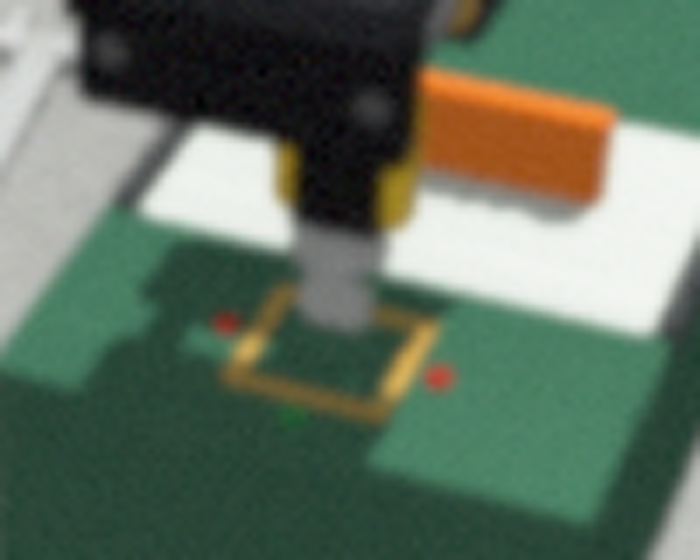

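Run:
```python
from h import *
w=cam("wrist");s=cam("scene")
f=lambda pts:[(215+x/6-.42,160+y/6-.42) for x,y in pts]
P=onz(w,f([(63,437),(658,437),(130,215),(594,215),(360,145),(327,330),(402,330)]),.1)
st=get_state();p=st["position"];R=Rot.from_rotvec(st["tool_rot"]).as_matrix()
g=p+np.array([0,0,.0149])
print(P.round(4).tolist());fx=np.array([np.cos(np.radians(11.3)),np.sin(np.radians(11.3)),0])
print("kc greens",P[:2].mean(0),"frame",P[2:4].mean(0)+fx*.0225, "slot end",P[5:].mean(0)+fx*.01025)
B=onz(w,f([(332,390),(387,390),(332,385),(387,385)]),g[2]-.049);print("bit end",B, "ctr",B.mean(0)+fx*.009,"g",g)
```

```text
[[0.5268, -0.038, 0.1], [0.5152, 0.0196, 0.1], [0.5032, -0.0353, 0.1], [0.4944, 0.0083, 0.1], [0.4921, -0.015, 0.1], [0.5108, -0.0146, 0.1], [0.5093, -0.0074, 0.1]]
kc greens [ 0.52099678 -0.0091889   0.1       ] frame [ 0.52086264 -0.00909478  0.1       ] slot end [ 0.52011599 -0.0089767   0.1       ]
bit end [[ 0.51236038 -0.01357999  0.11303939]
 [ 0.5113616  -0.00862246  0.11303939]
 [ 0.51188472 -0.01367385  0.11303939]
 [ 0.51088662 -0.00871965  0.11303939]] ctr [ 0.52044886 -0.00938547  0.11303939] g [ 0.52149801 -0.0082847   0.16203939]
```

Emit:
{"method": "play_rows", "body": {
  "series": [5,0,0,0.006,0,0.1,0,5,0,0,0.01,0,0.1,0,5,0,0,0.013,0,0.1,0,5,0,0,0.016,0,0.1,0,5,0,0,0.018,0,0.1,0,5,0,0,0.018,0,0.1,0]
}}

```text
time: 8.15
position: [0.5205, -0.0083, 0.1277]
tool_rot: [0.311, -3.125, 0.001]
ft_force: [-0.4, 0.2, -1.2]
grip_width: 0.136
```

Run:
```python
from h import *
tgt([.5208,-.009,.1146],101.3)
w=cam("wrist");crop(w,215,160,345,260,6,"pics/w8.png")
```

```text
t 8.15 p [ 0.5205 -0.0083  0.1277] yawy 101.37 z [-1.2e-03 -9.0e-04 -1.0e+00] F [-0.4  0.2 -1.2] g 0.136 q [ 39.  11. -44. 107.   8.  66.  93.]
shift [-0.0001 -0.0008  0.0131]
turn [-0.04 -0.08  0.07]
```

View pics/w8.png

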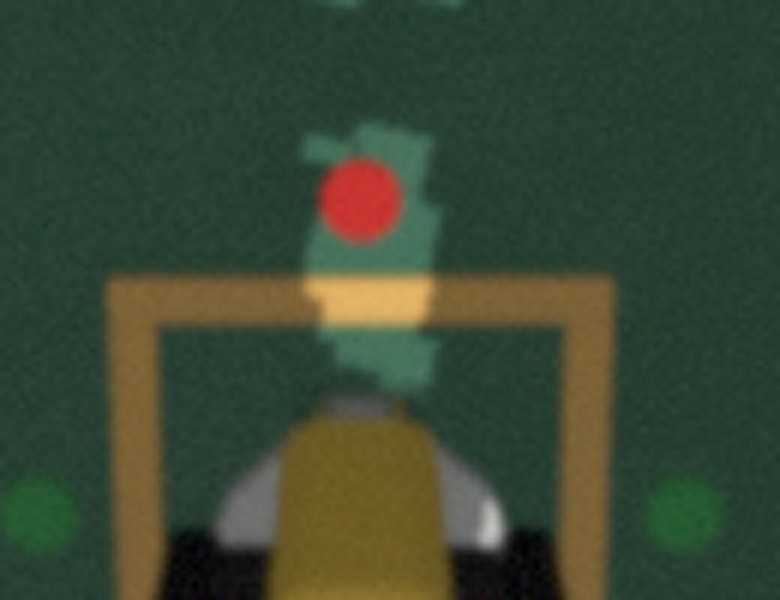

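Emit:
{"method": "play_rows", "body": {
  "series": [5,0,0,0.004,0,0,0,5,0,0,0.007,0,0,0,5,0,0,0.01,0,0,0,5,0,0,0.012,0,0,0,5,0,0,0.0135,0,0,0,5,0,0,0.0145,0,0,0,5,0,0,0.0145,0,0,0,5,0,0,0.0145,0,0,0]
}}

```text
time: 8.87
position: [0.5208, -0.0083, 0.1145]
tool_rot: [0.311, -3.125, 0.002]
ft_force: [-2.6, 0.4, 5.5]
grip_width: 0.136
```

Run:
```python
from h import *
tgt([.5208,-.009,.1146],101.3)
w=cam("wrist");crop(w,215,160,345,260,6,"pics/w9.png")
s=cam("scene");crop(s,270,110,370,210,6,"pics/s9.png")
```

```text
t 8.8667 p [ 0.5208 -0.0083  0.1145] yawy 101.37 z [-8.0e-04 -1.6e-03 -1.0e+00] F [-2.6  0.4  5.5] g 0.136 q [ 38.  12. -44. 108.   9.  64.  92.]
shift [ 0.0001 -0.0007 -0.0001]
turn [-0.08 -0.06  0.07]
```

View pics/s9.png

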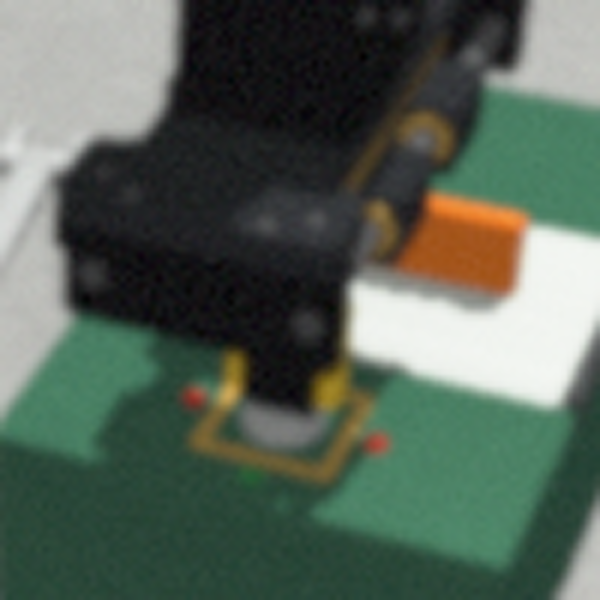

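Emit:
{"method": "play_rows", "body": {
  "series": [5,0,0,0.0003,0,0,4,5,0,0,0.0003,0,0,8,5,0,0,0.0003,0,0,12,5,0,0,0.0003,0,0,16,5,0,0,0.0003,0,0,20,5,0,0,0.0003,0,0,24,5,0,0,0.0003,0,0,28,5,0,0,0.0003,0,0,32,5,0,0,0.0003,0,0,36,5,0,0,0.0003,0,0,40],
  "force": 45
}}

```text
time: 9.8
position: [0.5213, -0.0093, 0.1145]
tool_rot: [0.782, 3.042, -0.004]
ft_force: [-2.6, -2.0, 6.1]
grip_width: 0.14
```

Run:
```python
from h import *
tgt([.5208,-.0087,.1146],101.3)
print(get_state()["torque"])
```

```text
t 9.8 p [ 0.5213 -0.0093  0.1145] yawy 61.17 z [ 3.e-04 -3.e-03 -1.e+00] F [-2.6 -2.   6.1] g 0.14 q [ 34.  11. -39. 108.   8.  64.  53.]
shift [ 0.0007  0.0003 -0.0001]
turn [-1.700e-01  4.000e-02 -4.013e+01]
[-0.42906925  0.4065247   0.10204589]
```

Emit:
{"method": "play_rows", "body": {
  "series": [5,0,0,0,0,0,5,5,0,0,0,0,0,10,5,0,0,0,0,0,15,5,0,0,0,0,0,20,5,0,0,0,0,0,25,5,0,0,0,0,0,30,5,0,0,0,0,0,35,5,0,0,0,0,0,39,5,0,0,0,0,0,42,5,0,0,0,0,0,42]
}}

```text
time: 10.63
position: [0.5203, -0.0102, 0.1146]
tool_rot: [1.819, 2.56, -0.007]
ft_force: [-4.0, -3.7, 8.6]
grip_width: 0.134
```

Run:
```python
from h import *
tgt([.5208,-.0087,.1146],18.2)
print(get_state()["torque"])
w=cam("wrist");cv2.imwrite("pics/w10.png",w["frame"][:,:,::-1])
```

```text
t 10.6333 p [ 0.5203 -0.0102  0.1146] yawy 19.2 z [-0.0019 -0.0044 -1.    ] F [-4.  -3.7  8.6] g 0.134 q [ 30.  10. -35. 108.   7.  64.  12.]
shift [ 0.0013  0.001  -0.    ]
turn [-0.19  0.21  1.  ]
[-0.7597094   1.08234162  0.08248471]
```

View pics/w10.png

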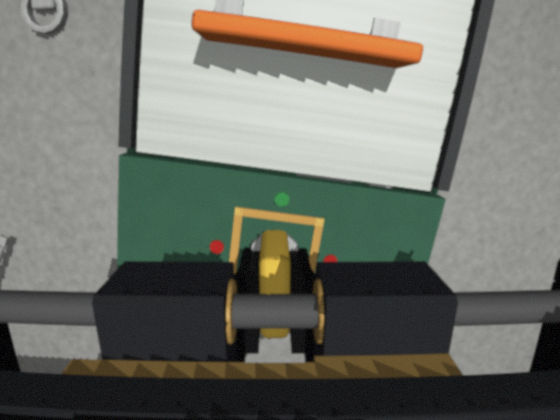

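Emit:
{"method": "play_rows", "body": {
  "series": [5,0.001,0,0,0,0,2,5,0.001,0,0,0,0,4,5,0.001,0,0,0,0,5,5,0.001,0,0,0,0,5]
}}

```text
time: 11.02
position: [0.52, -0.0101, 0.1146]
tool_rot: [1.926, 2.479, -0.009]
ft_force: [-3.9, -4.7, 7.6]
grip_width: 0.135
```

Run:
```python
from h import *
tgt([.5208,-.0087,.1146],18.2)
print(get_state()["torque"])
w=cam("wrist");crop(w,200,180,350,290,5,"pics/w11.png")
```

```text
t 11.0167 p [ 0.52   -0.0101  0.1146] yawy 14.32 z [-0.0017 -0.0058 -1.    ] F [-3.9 -4.7  7.6] g 0.135 q [ 30.  10. -35. 108.   7.  64.   7.]
shift [ 0.0012  0.0011 -0.    ]
turn [-0.19  0.29 -3.88]
[-1.24571251  1.07122857  0.38500245]
```

View pics/w11.png

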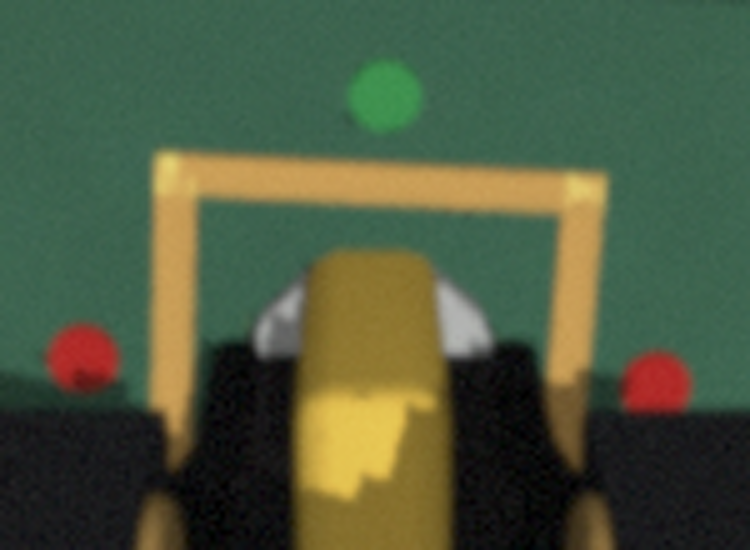

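Emit:
{"method": "play_rows", "body": {
  "series": [5,0.001,0,-0.0005,0,0,-2,5,0.001,0,-0.0005,0,0,-2,35,0.001,0,-0.0005,0,0,-2,35,0.001,0,-0.0005,0,0,-2,35,0.001,0,-0.0005,0,0,-2,35,0.001,0,-0.01,0,0,-2,35,0.001,0,-0.03,0,0,-2,35,0.001,0,-0.06,0,0,-2,35,0.001,0,-0.09,0,0,-2,35,0.001,0,-0.09,0,0,-2]
}}

```text
time: 11.9
position: [0.5241, -0.0054, 0.2103]
tool_rot: [1.876, 2.508, 0.007]
ft_force: [0.8, 0.4, 0.4]
grip_width: 0.351
```

Run:
```python
from h import *
d=np.array([-np.sin(np.radians(11.3)),np.cos(np.radians(11.3))]);k=np.array([.5208,-.009])
tgt([*(k+.07*d),.117],11.3)
w=cam("wrist");cv2.imwrite("pics/w12.png",w["frame"][:,:,::-1])
s=cam("scene");crop(s,250,90,410,250,4,"pics/s12.png")
```

```text
t 11.9 p [ 0.5241 -0.0054  0.2103] yawy 16.42 z [ 0.0103 -0.0019 -0.9999] F [0.8 0.4 0.4] g 0.351 q [ 31.   5. -35. 101.   3.  74.  12.]
shift [0.0676 0.0012 0.0929]
turn [0.55 0.25 5.12]
```

View pics/w12.png

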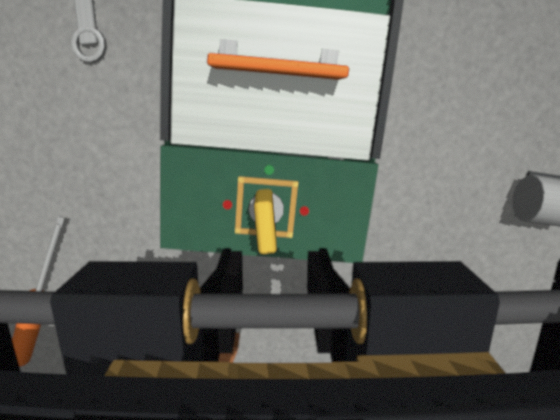

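View pics/s12.png

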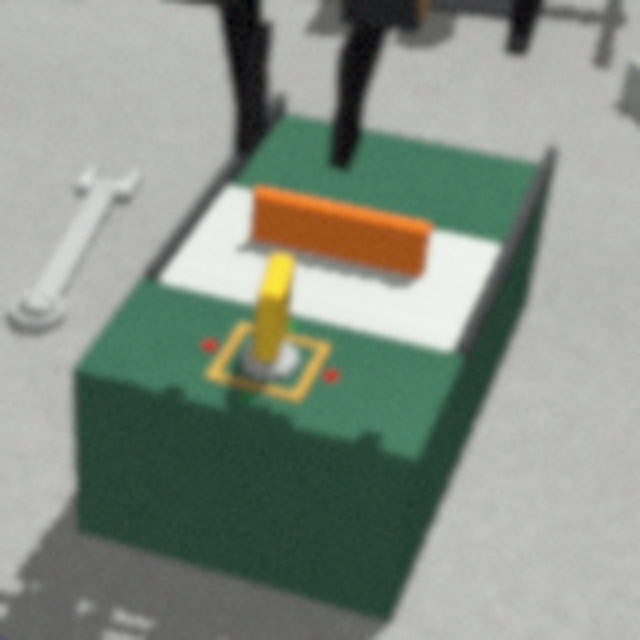

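Emit:
{"method": "play_rows", "body": {
  "series": [0,0.03,0,0,0,0,5,0,0.065,0.001,0,0.5,0.2,5,0,0.065,0.001,0.03,0.5,0.2,5,0,0.065,0.001,0.06,0.5,0.2,5,0,0.065,0.001,0.09,0.5,0.2,5,0,0.065,0.001,0.1,0.5,0.2,5,0,0.065,0.001,0.102,0.5,0.2,5,0,0.065,0.001,0.102,0.5,0.2,5],
  "force": 20
}}

```text
time: 12.67
position: [0.5025, 0.0563, 0.101]
tool_rot: [-1.985, -2.423, 0.01]
ft_force: [-0.4, -0.4, 0.9]
grip_width: 0.004
```

Run:
```python
from h import *
d=np.array([-np.sin(np.radians(11.3)),np.cos(np.radians(11.3))]);k=np.array([.5208,-.009])
tgt([*(k+.18*d),.107],11.3)
s=cam("scene");crop(s,250,90,410,250,4,"pics/s13.png")
```

```text
t 12.6667 p [0.5025 0.0563 0.101 ] yawy 11.37 z [-1.130e-02  7.000e-04 -9.999e-01] F [-0.4 -0.4  0.9] g 0.004 q [ 26.  10. -38. 110.   7.  63.  -3.]
shift [ 0.1124  0.0052 -0.0057]
turn [-0.63 -0.17  0.07]
```

View pics/s13.png

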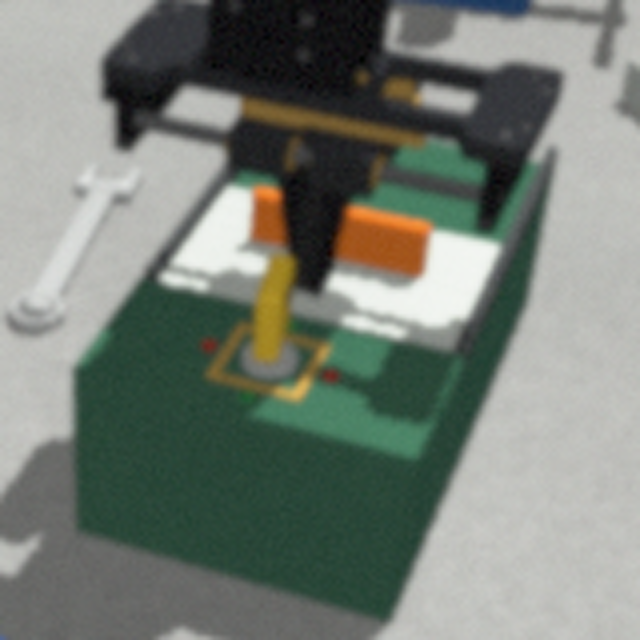

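Emit:
{"method": "play_rows", "body": {
  "series": [0,0,0.001,-0.007,-0.5,0,0,0,0.008,0.002,-0.007,-0.5,0,0,0,0.016,0.002,-0.007,-0.5,0,0,0,0.024,0.003,-0.007,-0.5,0,0,0,0.032,0.003,-0.007,-0.5,0,0,0,0.04,0.004,-0.007,-0.5,0,0,0,0.048,0.004,-0.007,-0.5,0,0,0,0.056,0.004,-0.007,-0.5,0,0,0,0.064,0.004,-0.007,-0.5,0,0,0,0.07,0.004,-0.007,-0.5,0,0]
}}

```text
time: 13.55
position: [0.493, 0.1269, 0.1086]
tool_rot: [-1.988, -2.43, -0.002]
ft_force: [0.5, -3.0, 2.1]
grip_width: 0.006
```

Run:
```python
from h import *
d=np.array([-np.sin(np.radians(11.3)),np.cos(np.radians(11.3))]);k=np.array([.5208,-.009])
tgt([*(k+.18*d),.107],11.3)
s=cam("scene");crop(s,250,90,410,250,4,"pics/s14.png")
```

```text
t 13.55 p [0.493  0.1269 0.1086] yawy 11.41 z [-8.0e-04  2.2e-03 -1.0e+00] F [ 0.5 -3.   2.1] g 0.006 q [ 21.  10. -41. 110.   7.  63. -12.]
shift [0.0413 0.0007 0.0017]
turn [-0.02 -0.13  0.11]
```

View pics/s14.png

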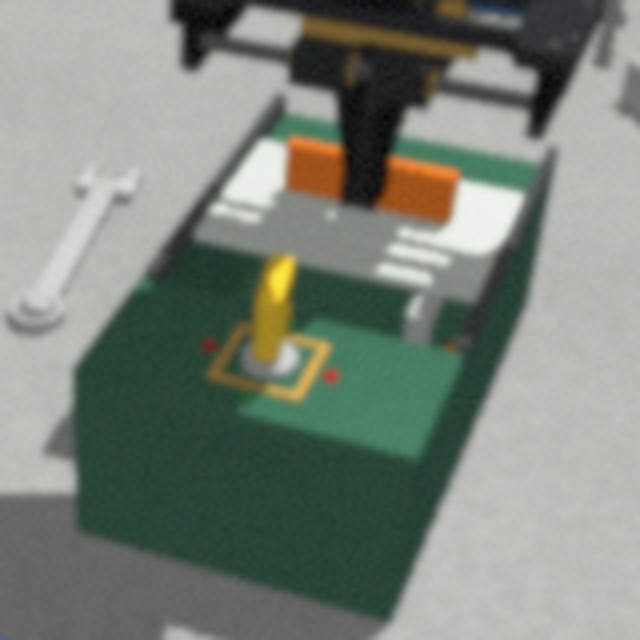

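Sliding well with about 3 N. Continuing to the stop.

Emit:
{"method": "play_rows", "body": {
  "series": [0,0.007,0,0,0,0,0,0,0.014,0,0,0,0,0,0,0.021,0,0,0,0,0,0,0.028,0.001,0,0,0,0,0,0.033,0.001,0,0,0,0,0,0.037,0.001,0,0,0,0,0,0.04,0.001,0,0,0,0,0,0.04,0.001,0,0,0,0]
}}

```text
time: 14.27
position: [0.4859, 0.1634, 0.1083]
tool_rot: [-1.99, -2.43, 0.004]
ft_force: [-2.2, -5.1, 2.1]
grip_width: 0.005
```

Run:
```python
from h import *
d=np.array([-np.sin(np.radians(11.3)),np.cos(np.radians(11.3))]);k=np.array([.5208,-.009])
tgt([*(k+.18*d),.107],11.3)
s=cam("scene");crop(s,250,90,410,250,4,"pics/s15.png")
```

```text
t 14.2667 p [0.4859 0.1634 0.1083] yawy 11.35 z [-0.0022 -0.0014 -1.    ] F [-2.2 -5.1  2.1] g 0.005 q [ 17.  11. -42. 109.   8.  63. -17.]
shift [0.0041 0.0004 0.0013]
turn [-0.14  0.06  0.05]
```

View pics/s15.png

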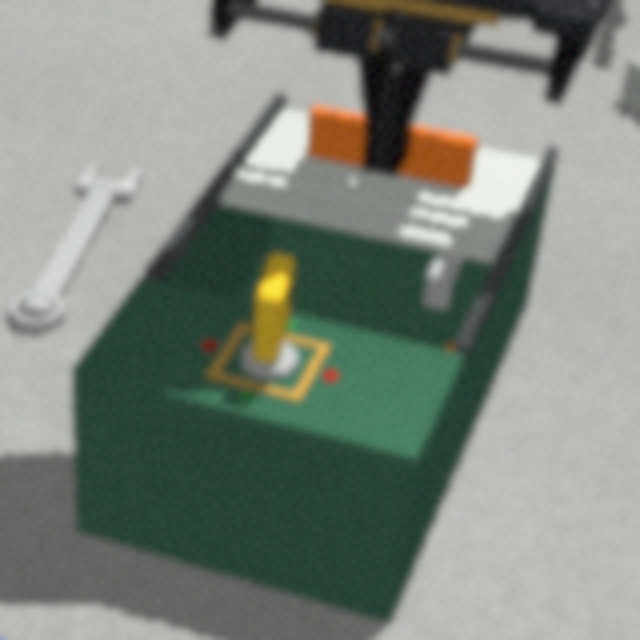

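Emit:
{"method": "play_rows", "body": {
  "series": [0,0.003,0,0,0,0,0,0,0.006,0,0,0,0,0,0,0.008,0,0,0,0,0,0,0.008,0,0,0,0,0]
}}

```text
time: 14.65
position: [0.4858, 0.1636, 0.1084]
tool_rot: [1.993, 2.421, -0.016]
ft_force: [0.3, -19.7, 5.9]
grip_width: 0.006
```

At the stop: the force rose to 20 N with no motion. Backing off and up.

Emit:
{"method": "play_rows", "body": {
  "series": [0,0,0,0,0,0,0,0,-0.012,0,0,0,0,0,0,-0.015,0,0,0,0,0,0,-0.015,0,-0.03,0,0,0,0,-0.015,0,-0.07,0,0,0,0,-0.015,0,-0.1,0,0,0,0,-0.015,0,-0.12,0,0,0,0,-0.015,0,-0.12,0,0,0,0,-0.015,0,-0.12,0,0,0]
}}

```text
time: 15.4
position: [0.4883, 0.1598, 0.2297]
tool_rot: [-1.988, -2.431, -0.006]
ft_force: [-1.5, 1.3, -1.3]
grip_width: 0.004
```

Run:
```python
from h import *
tgt()
s=cam("scene");t=cam("top");cv2.imwrite("pics/s16.png",s["frame"][:,:,::-1])
crop(s,250,90,410,250,4,"pics/s16c.png");crop(t,90,150,290,290,4,"pics/t16.png")
```

```text
t 15.4 p [0.4883 0.1598 0.2297] yawy 11.44 z [ 0.0019  0.0036 -1.    ] F [-1.5  1.3 -1.3] g 0.004 q [ 20.   4. -42. 100.   2.  77. -11.]
```

View pics/s16.png

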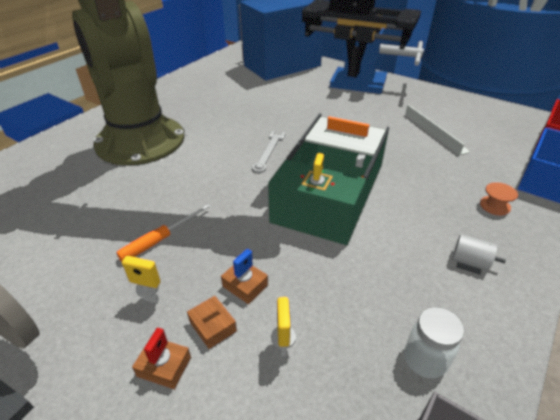

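View pics/t16.png

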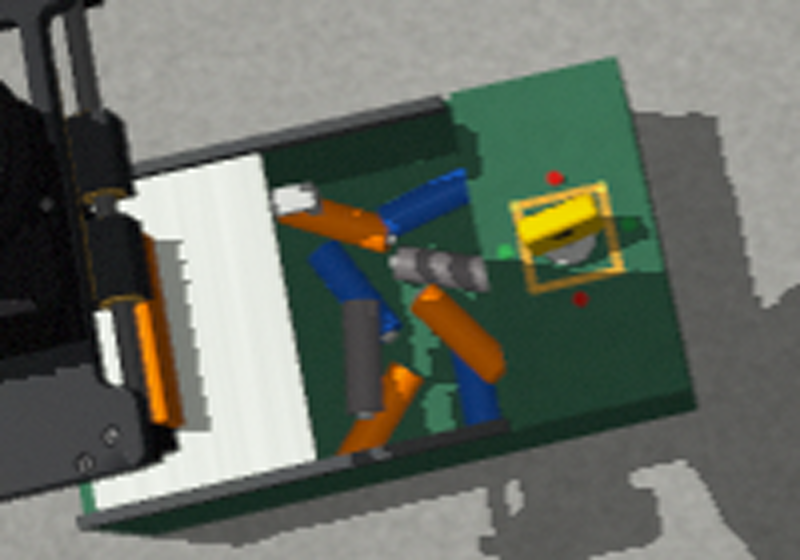

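View pics/s16c.png

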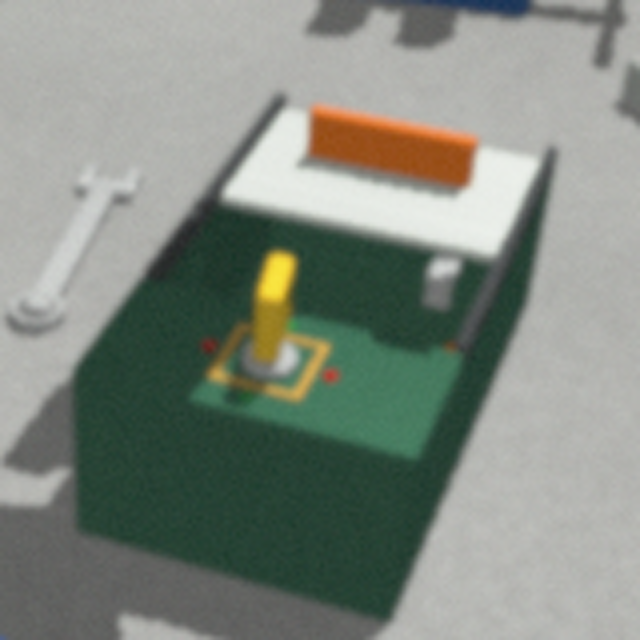

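Run:
```python
from h import *
t=cam("top");s=cam("scene")
f=lambda pts:[(90+x/4-.4,150+y/4-.4) for x,y in pts]
a,b=onz(t,f([(376,378),(181,426)]),.124);print("rib moved",np.linalg.norm(a-b))
mt=ymask(t,(219,194,241,214));ms=ymask(s,(308,150,328,184))
for z in(.1295,.1335):print([np.round(fitbox([v],(.5208,-.009,np.radians(-75)),[.036,.012,.036],z),4) for v in((t,mt),(s,ms))])
```

```text
rib moved 0.08725896599108557
[array([ 0.5213, -0.0105, -1.3135,  0.1692]), array([ 0.5176, -0.0069, -1.2176,  0.1662])]
[array([ 0.5208, -0.0107, -1.329 ,  0.1623]), array([ 0.5198, -0.0101, -1.22  ,  0.1741])]
```

Run:
```python
from h import *
s=cam("scene")
S=10;x0,y0,x1,y1=290,140,350,200
im=cv2.resize(s["frame"][y0:y1,x0:x1,::-1],None,fx=S,fy=S,interpolation=cv2.INTER_CUBIC)
q=lambda P:np.int32(((proj(s,P)-[x0,y0]+.5)*S))
c=np.array([.5208,-.009]);yw=np.radians(11.3);Rz=np.array([[np.cos(yw),-np.sin(yw)],[np.sin(yw),np.cos(yw)]])
fr=[[*(c+Rz@np.array(v)*.0225),.1] for v in((1,1),(1,-1),(-1,-1),(-1,1))]
cv2.polylines(im,[q(fr)],True,(255,0,255),1)
for z,col in((.104,(255,255,0)),(.108,(0,0,255))):
  cv2.polylines(im,[q([[c[0]+.013*np.cos(a),c[1]+.013*np.sin(a),z] for a in np.linspace(0,6.28,40)])],True,col,1)
cv2.polylines(im,[cv2.convexHull(q(boxpts([*c,.1295],np.radians(-73),[.036,.012,.036])))],True,(255,255,0),1)
cv2.imwrite("pics/ov.png",im)
```

```text
(no output)
```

View pics/ov.png

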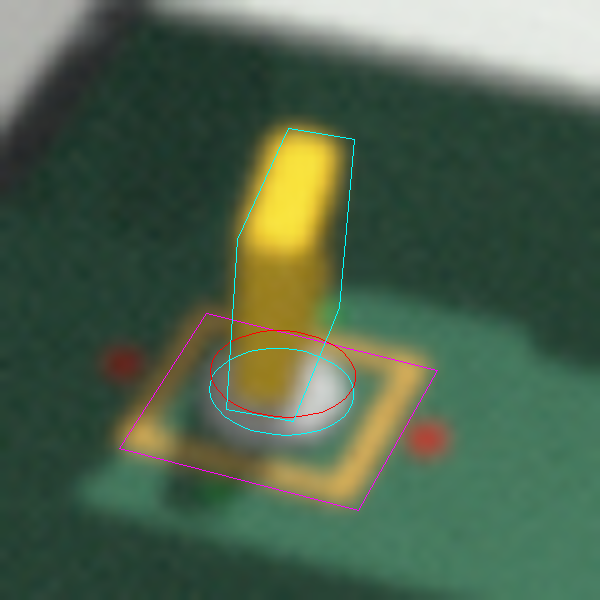

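Run:
```python
from h import *
print(close_job())
tgt()
```

```text
the job is handed in; nothing more can be done
None
the job is handed in; nothing more can be done
```

The box is open and the job is handed in, at about 15.5 s on the robot's clock; no verdict came back. I lifted the smallest yellow key from the middle stand, put it fully home in the keyway and turned it about 87° clockwise. I then pushed the hatch open by its rib and moved the arm clear.

**Last checks:**
- **Lock:** the turning torque rose from 0.08 to 0.39 N m at the end of the turn, so the key was at the stop. In the pictures it looks turned 81–87°.
- **Hatch:** at the end the pushing force rose to about 20 N with no further motion. The top picture shows the rib moved 87 mm of the 90, with the box open.
- **Key depth and lean:** in the scene picture the collar lies flat on the box top inside the brass frame. The bow is about 1–2 mm off the drawn model, so the lean is about 0.04 rad at most.
- **Red and blue keys:** they stand in their stands as at the start, judged by eye.
- **Arm:** it was clear of everything, about 0.23 m up.

**Mistakes and disagreements:**
- I once turned the gripper the wrong way before the grasp. It touched nothing and I put it right.
- The scene and top cameras differ by 3–5 mm on the key's position, so I relied on the wrist camera and the forces.

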